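# Fit and hold the pressure cap on a coolant tank

## Task

Get the coolant tank ready for its leak test: pick up the red pressure cap, lower it into the tank's filler neck with its two lugs in the neck's two entry gaps (at the yellow marks), push it down against the spring and twist it a quarter turn clockwise (seen from above) as far as the stop. Finish while still gripping the cap and pressing it fully home, its head down on the neck's rim; do not let go, because the spring lifts it again. Leave the other caps, tools, cans and bottles where they are.

Things in the scene. Friction and masses are not known exactly. Their poses are not given: they have to be found in the camera images.
- red_cap_grip (a point): Centre of the grip bar of the loose red cap (about 0.12 kg), standing upright on its plug; z up along its axis. Bar 46 mm long (y), 12 thick (x), 22 high, on a red head 56 mm in diameter, 8 thick, over a steel plug 28 mm in diameter, 21 long. This point is 11 mm above the head's top, 19 above its underside, 40 above the plug's foot. A half turn about z makes no difference.
- red_cap_lug (a point): Outer end of one of the red cap's two steel lugs, which stick out of the plug along the cap's +y and -y, under the ends of the bar, to 20 mm from the axis. Each lug is 8 mm wide and 5 mm high, its top 9 mm and its bottom 14 mm below the underside of the head. Axes as the cap's.
- neck_rim (a point): Centre of the top rim of the filler neck (55 mm outer diameter, brass ledge) on the fixed aluminium coolant tank; z up, 120 mm above the bench. The mouth is a 32 mm hole through a 5 mm thick ledge. Cap fully home: the head's underside lies on this rim, so the cap's grip point is 19 mm above this point. The tank is 130 mm (x) by 170 mm (y), its flat top 82 mm above the bench.
- neck_gap (a point): Middle of one of two entry gaps (14 mm wide, yellow marks beside them) in the neck's ledge, at +y and -y of the neck. Lugs go in with cap y along neck y, either way round. With the head less than 4 mm above the rim they are under the ledge; the cap then turns only clockwise from above (negative about z), 90 degrees to a stop: cap y along neck x. If let go it rises 4 mm and catches.
- seal (a joint): Spring-loaded round rubber seal in the neck, 26 mm in diameter, pressed down by the plug's foot: 0 m at rest, when its top is 12 mm below the rim, about 0.009 when the cap is fully home (about 13 N, rising from 5 N at first touch).
- blue_cap_grip (a point): Centre of the grip bar of a blue cap of the same shape above, with a thicker plug without lugs, that does not fit: leave it. 40 mm above the bench.
- black_cap_grip (a point): Centre of the grip bar of a black cap, like the blue one: leave it. 40 mm above the bench.
- hammer: Hammer lying on the bench. Leave it.
- spanner: Spanner lying on the bench. Leave it.
- spray_can: Grey spray can with orange top, 62 mm in diameter, 180 mm high, origin under its foot. Leave it.
- bearing: Steel bearing ring lying flat, 70 mm in diameter, 18 mm high, origin under its centre. Leave it.
- coolant_bottle: Green bottle with black cap, 80 mm in diameter, 200 mm high, origin under its foot. Leave it.
Mind the look-alikes: they are no part of the job. Of the things that look like the part that bears red_cap_grip, the middle-sized one is meant.

How it is judged:
On the way, in this order (a step that is already met when the one before it is completed fails the run):
1. the red cap is lifted off the bench (height (world z) of red_cap_grip above 0.08 m), for 0.1 s.
2. the red cap is down in the neck with its lugs in the entry gaps, not yet turned (z of red_cap_grip in the frame of neck_rim below 0.03 m and horizontal distance between red_cap_grip and neck_rim below 0.005 m and angle between the y axis of red_cap_grip and the y axis of neck_rim, either way round below 0.4 rad).
At the end, for the whole second after the job is handed in: The red cap is in the neck, upright within 6 degrees and centred within 4 mm, turned clockwise to within 12 degrees of the stop, its head pressed down to within 2 mm of the rim with the seal spring pressed in, and the fingers are still holding it with more than 2 N (z of red_cap_grip in the frame of neck_rim below 0.021 m and horizontal distance between red_cap_grip and neck_rim below 0.004 m and angle between the y axis of red_cap_grip and the x axis of neck_rim, either way round below 0.22 rad and angle between red_cap_grip's own z axis and vertical below 0.1 rad and value of joint seal above 0.0065 m and contact force between the fingers and red_cap above 2 N); the arm keeps its last pose, push and grip.
It fails at once if another cap, tool, can, bottle or the bearing is shoved more than 30 mm (distance of any of blue_cap_grip, black_cap_grip, hammer, spanner, spray_can, bearing, coolant_bottle from where it was at the start of the episode above 0.03 m).
It also fails if it takes over 56 s, if anything falls off the work surface, if the arm or the gripper's body presses on something with over 40 N, if the wrist force passes 120 N, or if a joint passes its speed limit or range.

## Robot

A 6-joint arm with a two-finger parallel gripper is mounted at the origin on the work surface. World frame = base frame: x ahead of the robot, y to its left, z up, the work surface at z = 0. Lengths are in m, angles in rad, forces in N, time in s.
With the tool pointing down it reaches from about 0.275 to 0.825 m from the base axis. Payload 4.9 kg.
Tool frame: the origin (TCP) lies midway between the tips of the shut fingers; the grasp point (between the pads) lies 19 mm behind it (grip_point_offset is the distance from the TCP to the grasp point, in m); z points along the fingers, x is the direction in which the jaws open and shut, and the axes are right-handed (so a half turn about z gives the same grasp; the last joint's range is limited). The gripper opens to 85 mm and grips with 20 to 120 N. Pads are 22 mm wide; open, the fingers measure 114 mm over their backs; the gripper's body (76 mm by 85 mm) begins 54 mm behind the grasp point. The pads swing forward as they close: fully open they stand 13 mm farther back than shut.
Start: joints at [-1.262, 0.326, -0.193, 1.052, 0, 1.437], TCP at [0.236, -0.497, 0.231] pointing down, gripper open.
Joint ranges: [-2.65, 2.65], [-0.97, 1.79], [-1.3, 1.35], [-1.93, 2.1], [-1.47, 1.37], [-3.14, 3.14]. Speed limits (rad/s): [2.57, 2.57, 3.14, 3.14, 3.14, 3.14].

## Interface

Orientations are given as a rotation vector (axis times angle).
In Python, from cell import * gives the robot as it stands. Calls block until the motion is done:
- movep(position, orientation): joint-space move of the TCP to a pose.
- move_l(position, velocity=0.15, rot=None, until_force=None): straight line of the TCP; rot=None keeps the orientation; velocity is the mean speed in m/s. With until_force (N) it stops when the force on the tool has changed by that much, and returns True; else False.
- set_joints(angles): joint-space move.
- let_go() and grab(newtons=None): open the fingers fully, or close them until they stop; newtons is the grip in N (None keeps the last).
- sleep(seconds).
- ik(position, orientation): joint angles nearest the present ones, or None.
- get_state(): the state.
- grab_frame(name): name is "side" or "top" or "wrist"; returns a dict with "img" (480x640x3 uint8, red, green, blue), "fx", "fy", "cx", "cy" (pixels), "cam_to_world" (4x4, takes a point from camera to world coordinates); the wrist camera has in their place "T_tool_cam" (4x4, takes a point from camera to tool coordinates, whose origin is the TCP and whose axes are the tool frame's). Camera axes: x right, y down, z forward; pixel columns grow to the right and rows downward; lengths in m; the calibration is good to about 2 mm. A picture is of the moment at which its call begins: read the wrist's pose just before it. There is no depth.
A pose or a line that the arm cannot do raises MotionError and nothing moves.
- sign_off(): hands the job in, once; it reports no verdict.
Trained networks look in the newest picture that a camera, given by its name, has taken for a name from the list of things; names that differ only in an ending like _2 or _b are one class to them, and where a whole thing is asked for, a point or a joint stands for the part that bears it (a point fixed in the world has none). Each returns a list of dicts, best first, with "score" (0 to 1); they miss things now and then, are a little off and sometimes report something else, mostly with a low value. They report only what shows in the picture. A call takes as long as a camera call. They do not tell look-alikes from the thing itself.
- spot_in(camera, name): "centre" ([column, row] in pixels, amid what is visible of it).
- silhouettes(camera, name): "mask" (480x640 bool, what is visible of it) and "centre" ([column, row] in pixels, amid what is visible of it).
- tip_of(camera, name): "centre" ([column, row] in pixels: a listed point, or the origin of a listed thing).
The state is a dict: "clock": time; "q": joint angles; "joint_velocities": joint speeds; "tau": joint torques, N m; "position": TCP position; "eef_rot": TCP orientation; "contact_force": force on the tool from outside, world axes, zero at the start; "wrist_torque": the same for the moment, N m; "finger_gap": opening from 0.0 (shut) to 1.0 (fully open).
Only numpy, scipy, OpenCV 4.12 (cv2) and the standard library are available. Lean on these libraries where they do the work, as an engineer would, in place of code of your own. Each camera call takes 0.05 s, during which the arm holds its last target.

## Working session

There is one attempt and no reset: what is moved stays moved. The work goes in short steps, each a Python script; the robot and the scene stay as the last script left them, time stands still between calls to the robot, and variables do not carry over. Pictures are saved under pics/ and viewed, and the job is handed in when it is done.

```bash
mkdir -p pics; ls; python3 - <<'E'
from cell import *
import cv2
for n in ["side","top","wrist"]:
    f=grab_frame(n); cv2.imwrite(f"pics/a_{n}.png",f["img"][:,:,::-1])
    print(n,f["fx"],f["fy"],f["cx"],f["cy"]); print(f.get("cam_to_world",f.get("T_tool_cam")))
    for t in ["red_cap_grip","red_cap_lug","neck_rim","neck_gap","blue_cap_grip","black_cap_grip"]:
        print(t,[(r["centre"],round(r["score"],2)) for r in tip_of(n,t)])
s=get_state();print(s)
E
```

```text
pics
side 461.37657865729625 461.37657865729625 321.2895414449978 235.46577299418703
[[-0.85492304 -0.36099353  0.37254566  0.17465696]
 [-0.51872515  0.587209   -0.62137734  0.64826697]
 [ 0.00555103 -0.72447861 -0.68927493  0.8585012 ]
 [ 0.          0.          0.          1.        ]]
red_cap_grip [([352.8, 185.4], 0.79), ([330.5, 210.9], 0.57), ([336.5, 243.8], 0.57)]
red_cap_lug [([346.9, 193.4], 0.95), ([322.9, 220.3], 0.72), ([251.3, 255.1], 0.68), ([330.2, 243.8], 0.64)]
neck_rim [([310.1, 278.0], 0.83)]
neck_gap [([300.3, 281.1], 0.62)]
blue_cap_grip [([393.0, 257.4], 0.94), ([302.1, 278.5], 0.68)]
black_cap_grip [([404.4, 206.4], 0.6)]
top 559.1535496362573 559.1535496362573 320.75496101238696 240.9982163651746
[[-0.00917489 -0.989387    0.14501444  0.38683906]
 [-0.99981546  0.00662889 -0.01803037  0.00961713]
 [ 0.01687773 -0.14515311 -0.98926524  1.36656693]
 [ 0.          0.          0.          1.        ]]
red_cap_grip [([438.9, 214.2], 0.81), ([348.0, 179.7], 0.75), ([348.4, 241.5], 0.73), ([390.1, 220.9], 0.58)]
red_cap_lug [([385.6, 211.7], 0.96), ([438.1, 207.3],
[... 590 characters left out ...]
ap_grip []
black_cap_grip []
{'clock': 1.05, 'q': array([-1.26222115e+00,  3.26214022e-01, -1.92587137e-01,  1.05199093e+00,
        3.06554568e-05,  1.43662999e+00]), 'joint_velocities': array([-0.00175629,  0.00127216, -0.00018566,  0.00055936,  0.00024419,
        0.00224564]), 'tau': array([-5.73556663e-04, -4.43343902e+01,  2.62759978e+01,  9.85090373e-04,
       -2.62117746e-04, -1.15954329e-06]), 'position': array([ 0.23567419, -0.49697939,  0.23127809]), 'eef_rot': array([-2.65497050e+00,  1.67946587e+00, -3.60510989e-05]), 'contact_force': array([-0.65470561,  0.80986861,  0.56449388]), 'wrist_torque': array([-0.01408267, -0.03401934,  0.00191121]), 'finger_gap': 0.9992908217779124}
```

View pics/a_side.png

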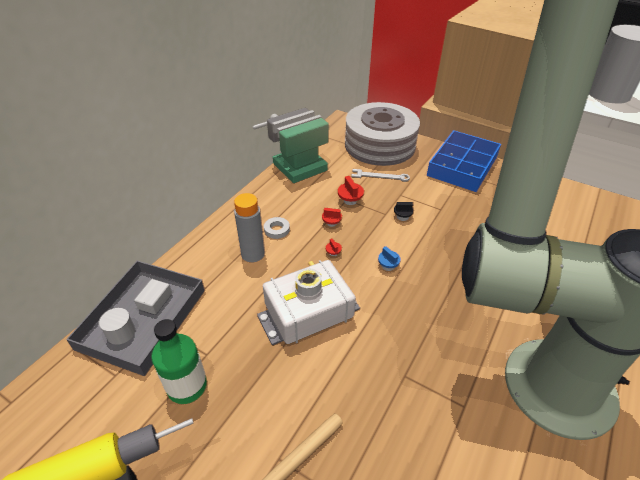

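View pics/a_top.png

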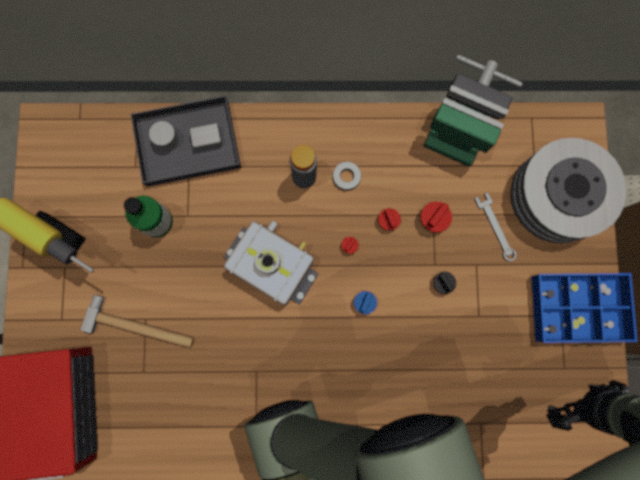

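The top picture shows three red caps: small at (348,245), middle at (389,219) and large at (436,217). The neck is at (266,262). In the side picture the middle cap is at (331,217). I'll localise it with both views, then look with the wrist camera.

```bash
cat > h.py <<'E'
from cell import *
import numpy as np, cv2
from scipy.spatial.transform import Rotation as R
def tool_pose():
    s=get_state(); T=np.eye(4); T[:3,3]=s["position"]; T[:3,:3]=R.from_rotvec(s["eef_rot"]).as_matrix(); return T
def shot(n,fn=None):
    T=tool_pose() if n=="wrist" else None
    f=grab_frame(n); f["M"]=T@f["T_tool_cam"] if n=="wrist" else f["cam_to_world"]
    if fn: cv2.imwrite("pics/"+fn,f["img"][:,:,::-1])
    return f
def ray(f,p):
    d=f["M"][:3,:3]@np.array([(p[0]-f["cx"])/f["fx"],(p[1]-f["cy"])/f["fy"],1]); return f["M"][:3,3],d
def onz(f,p,z):
    o,d=ray(f,p); return o+d*(z-o[2])/d[2]
def proj(f,P):
    c=np.linalg.inv(f["M"])@np.append(P,1); return np.array([f["fx"]*c[0]/c[2]+f["cx"],f["fy"]*c[1]/c[2]+f["cy"]])
def down(psi): # tool z down, tool x axis at world angle psi
    return R.from_matrix(np.array([[np.cos(psi),np.sin(psi),0],[np.sin(psi),-np.cos(psi),0],[0,0,-1]])).as_rotvec()
def norm(psi): return (psi+np.pi/2)%np.pi-np.pi/2
E
python3 - <<'E'
from h import *
t=shot("top"); s=shot("side")
for nm,a,b,z in [("cap",(389,219),(331,215),.04),("neck",(267,261),(309,279),.12),("small",(348.4,244),(333,247),.03),("big",(436,217),(350,188),.05),("blue",(365,302),(389,258),.04),("black",(445,283),(404,208),.04),("canfoot",(304,178),(250,250),.05)]:
    print(nm,onz(t,a,z).round(4),onz(s,b,z).round(4))
for psi in np.arange(-3,3.2,.5):
    q=ik(list(onz(t,(389,219),.25)),down(psi)); q2=ik(list(onz(t,(267,261),.25)),down(psi))
    print(round(psi,2),None if q is None else np.round(q,2),None if q2 is None else np.round(q2,2))
E
```

```text
cap [ 0.6339 -0.18    0.04  ] [ 0.6363 -0.1719  0.04  ]
neck [0.5251 0.1076 0.12  ] [0.5267 0.1102 0.12  ]
small [ 0.575  -0.0815  0.03  ] [ 0.5751 -0.0779  0.03  ]
big [ 0.6363 -0.292   0.05  ] [ 0.6438 -0.2914  0.05  ]
blue [ 0.4349 -0.1178  0.04  ] [ 0.4341 -0.108   0.04  ]
black [ 0.4782 -0.3095  0.04  ] [ 0.4801 -0.3024  0.04  ]
canfoot [0.7341 0.0247 0.05  ] [0.734  0.0555 0.05  ]
-3.0 [-0.37  0.44  0.02  1.15  0.   -2.08] [ 0.05  0.26 -0.24  1.07  0.   -1.67]
-2.5 [-0.37  0.44  0.02  1.15  0.   -2.58] [ 0.05  0.26 -0.24  1.07  0.   -2.17]
-2.0 [-0.37  0.44  0.02  1.15  0.   -3.08] [ 0.05  0.26 -0.24  1.07  0.   -2.67]
-1.5 [-0.37  0.44  0.02  1.15 -0.    2.7 ] [ 0.05  0.26 -0.24  1.07 -0.    3.12]
-1.0 [-0.37  0.44  0.02  1.15 -0.    2.2 ] [ 0.05  0.26 -0.24  1.07 -0.    2.62]
-0.5 [-0.37  0.44  0.02  1.15 -0.    1.7 ] [ 0.05  0.26 -0.24  1.07 -0.    2.12]
0.0 [-0.37  0.44  0.02  1.15  0.    1.2 ] [ 0.05  0.26 -0.24  1.07  0.    1.62]
0.5 [-0.37  0.44  0.02  1.15 -0.    0.7 ] [ 0.05  0.26 -0.24  1.07 -0.    1.12]
1.0 [-0.37  0.44  0.02  1.15 -0.    0.2 ] [ 0.05  0.26 -0.24  1.07 -0.    0.62]
1.5 [-0.37  0.44  0.02  1.15 -0.   -0.3 ] [ 0.05  0.26 -0.24  1.07 -0.    0.12]
2.0 [-0.37  0.44  0.02  1.15  0.   -0.8 ] [ 0.05  0.26 -0.24  1.07  0.   -0.38]
2.5 [-0.37  0.44  0.02  1.15  0.   -1.3 ] [ 0.05  0.26 -0.24  1.07  0.   -0.88]
3.0 [-0.37  0.44  0.02  1.15  0.   -1.8 ] [ 0.05  0.26 -0.24  1.07  0.   -1.38]
```

```bash
python3 - <<'E'
from h import *
movep([.60,.10,.30] if 0 else [.527,.109,.30],down(1.0)); f=shot("wrist","b_neck.png")
for t in ["neck_rim","neck_gap"]: print(t,[(np.round(r["centre"]),round(r["score"],2),onz(f,r["centre"],.12).round(4)) for r in tip_of("wrist",t)])
movep([.635,-.177,.25],down(1.0)); f=shot("wrist","b_cap.png")
for t in ["red_cap_grip","red_cap_lug"]: print(t,[(np.round(r["centre"]),round(r["score"],2),onz(f,r["centre"],.04).round(4)) for r in tip_of("wrist",t)])
print(get_state()["clock"])
E
```

```text
neck_rim [(array([324., 223.]), 0.7, array([0.5296, 0.1078, 0.12  ])), (array([299., 401.]), 0.52, array([ 0.678 , -0.0179,  0.12  ]))]
neck_gap [(array([343., 221.]), 0.7, array([0.5382, 0.1233, 0.12  ]))]
red_cap_grip [(array([226., 287.]), 0.88, array([ 0.6463, -0.3032,  0.04  ])), (array([317., 220.]), 0.87, array([ 0.6369, -0.183 ,  0.04  ])), (array([371., 109.]), 0.75, array([ 0.5764, -0.0843,  0.04  ]))]
red_cap_lug [(array([236., 298.]), 0.96, array([ 0.6614, -0.3019,  0.04  ])), (array([337., 224.]), 0.66, array([ 0.6516, -0.1683,  0.04  ])), (array([364., 132.]), 0.58, array([ 0.5902, -0.1001,  0.04  ]))]
5.0333
```

View pics/b_neck.png

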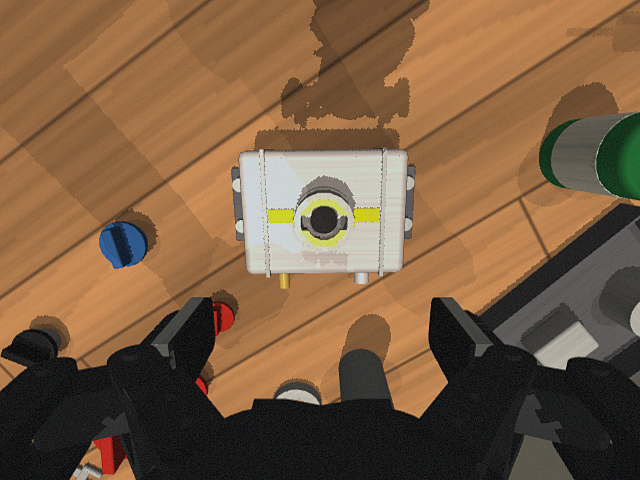

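View pics/b_cap.png

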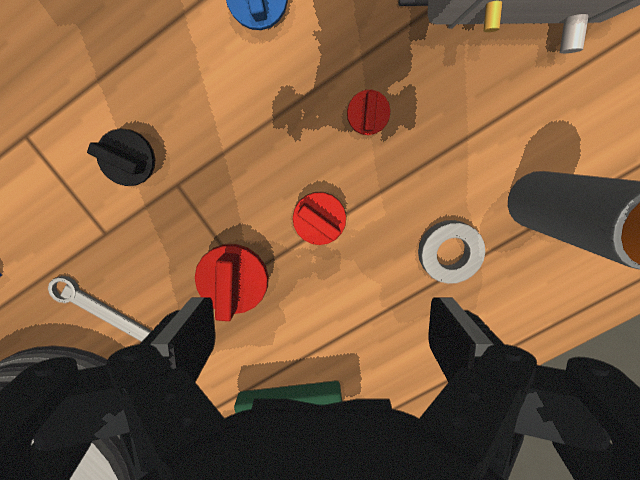

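Neck picture: tank in the centre, neck at (323,220), with the gaps left and right beside the yellow strips (280,216) and (367,215). Cap picture: middle red cap at (320,219), its bar running from upper left to lower right at about 35°. I'll zoom in for centre and angle.

```bash
python3 - <<'E'
from h import *
im=cv2.imread("pics/b_neck.png")[170:270,230:420]; a=cv2.resize(im,None,fx=4,fy=4,interpolation=cv2.INTER_CUBIC)
cv2.imwrite("pics/c_neck.png",a)
bar=1.0-np.radians(35); psi=bar+np.pi/2
movep([.6365,-.18,.17],down(psi)); f=shot("wrist","c_capclose.png")
for t in ["red_cap_grip","red_cap_lug"]: print(t,[(np.round(r["centre"]),round(r["score"],2),onz(f,r["centre"],.04).round(4)) for r in tip_of("wrist",t)])
print(get_state()["clock"],psi)
import pickle; pickle.dump(f,open("cap.pkl","wb"))
E
```

```text
red_cap_grip [(array([462., 205.]), 0.84, array([ 0.5752, -0.0896,  0.04  ])), (array([319., 235.]), 0.77, array([ 0.639 , -0.1828,  0.04  ])), (array([169., 189.]), 0.74, array([ 0.6485, -0.3016,  0.04  ]))]
red_cap_lug [(array([321., 247.]), 0.95, array([ 0.6477, -0.1774,  0.04  ])), (array([436., 212.]), 0.73, array([ 0.5879, -0.106 ,  0.04  ])), (array([164., 199.]), 0.61, array([ 0.6578, -0.3033,  0.04  ]))]
6.1 1.9599310885968813
```

View pics/c_neck.png

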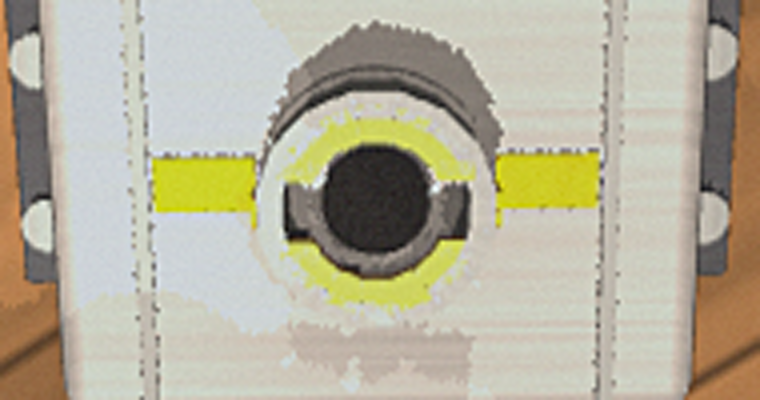

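View pics/c_capclose.png

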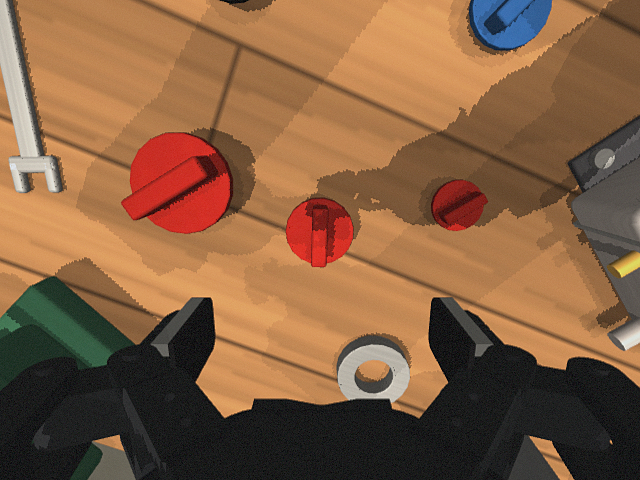

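The close view shows the middle cap's bar vertical at (319,235), so it lies along tool y, and the head disc at about (320,231). The neck zoom shows both gaps level, with its centre at about (324,222) in the full picture. Next I refine and grasp.

```bash
python3 - <<'E'
from h import *
import pickle
f=pickle.load(open("cap.pkl","rb"))
m=silhouettes("wrist","red_cap_grip")
hsv=cv2.cvtColor(f["img"],cv2.COLOR_RGB2HSV)
red=(((hsv[...,0]<8)|(hsv[...,0]>172))&(hsv[...,1]>170)).astype(np.uint8)
n,l,st,c=cv2.connectedComponentsWithStats(red); k=l[231,300]; print(st[k],c[k])
P=onz(f,c[k],.031);print("head",P)
# expected outline test
for r,z in [(.028,.029),]:
    for C in [P[:2],[.639,-.1828]]:
        q=np.array([proj(f,[C[0]+r*np.cos(a),C[1]+r*np.sin(a),z]) for a in np.arange(0,6.3,.1)]); print(q.min(0).round(1),q.max(0).round(1))
print("bar top centre",onz(f,(319,237),.051))
E
```

```text
[ 286  198   68   69 3536] [319.18721719 231.28195701]
head [ 0.63802393 -0.18291503  0.031     ]
[284.8 196.4] [353.6 263.4]
[284.5 197.6] [353.2 264.5]
bar top centre [ 0.63783806 -0.18300724  0.051     ]
```

```bash
python3 - <<'E'
from h import *
psi=1.9599
move_l([.6388,-.1828,.07],.15,rot=down(psi))
print(move_l([.6388,-.1828,.031],.06,until_force=8), get_state()["position"])
grab(80); s=get_state(); print(s["position"],s["finger_gap"],s["contact_force"])
f=shot("wrist","d_grasp.png")
move_l([.6388,-.1828,.12],.12)
s=get_state(); print(s["position"],s["finger_gap"],s["contact_force"])
f=shot("wrist","d_lift.png"); print(get_state()["clock"])
E
```

```text
False [ 0.63899036 -0.18285939  0.03106014]
[ 0.638777   -0.18274998  0.03102511] 0.11745463479044012 [-0.2695045   0.28593152 -0.07791097]
[ 0.6381993  -0.18255571  0.11916591] 0.1181704195604809 [ 0.23301758 -0.73971518 -0.69410453]
9.4333
```

View pics/d_lift.png

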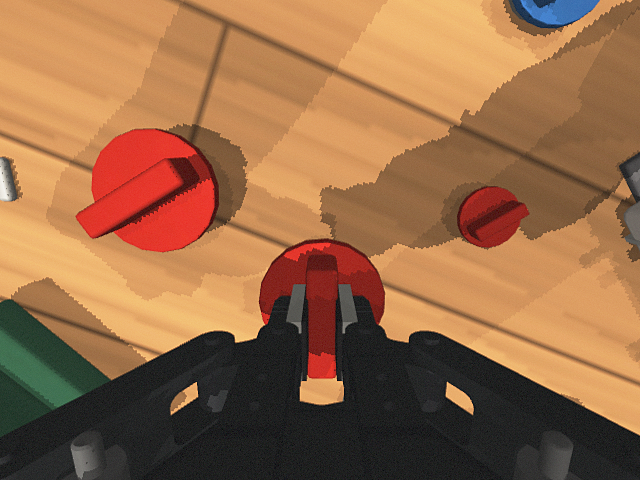

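The cap is held, its head spanning columns 260–385 with the front edge at row 239. Now I view the neck at the insertion orientation, with the cap in the same picture.

```bash
python3 - <<'E'
from h import *
psi=1.0145+np.pi/2
ty=np.array([np.sin(psi),-np.cos(psi),0])
N=np.array([.5285,.108,.25])
p=N-ty*.075
move_l([.6388,-.1828,.24],.2)
print(ik(list(p),down(psi)))
movep(list(p),down(psi)); sleep(.3)
f=shot("wrist","e_neck.png")
import pickle; pickle.dump(f,open("neck.pkl","wb"))
for t in ["neck_rim","neck_gap","red_cap_grip"]: print(t,[(np.round(r["centre"],1),round(r["score"],2),onz(f,r["centre"],.12).round(4)) for r in tip_of("wrist",t)])
im=f["img"][100:260,220:420,::-1]; cv2.imwrite("pics/e_zoom.png",cv2.resize(im,None,fx=3.75,fy=3.75,interpolation=cv2.INTER_CUBIC))
s=get_state(); print(s["clock"],s["position"],s["q"])
# prior neck estimate from first view
E
```

```text
[-0.06011286  0.20408949 -0.30871758  1.05798925  0.         -1.07461286]
neck_rim []
neck_gap []
red_cap_grip [(array([177.4, 152.7]), 0.92, array([ 0.5472, -0.0666,  0.12  ])), (array([321. , 314.9]), 0.62, array([0.5265, 0.1005, 0.12  ]))]
11.7417 [0.48901917 0.04408906 0.2499116 ] [-6.05574759e-02  2.04449717e-01 -3.08490757e-01  1.05799932e+00
  1.28809114e-05 -1.07459050e+00]
```

View pics/e_neck.png

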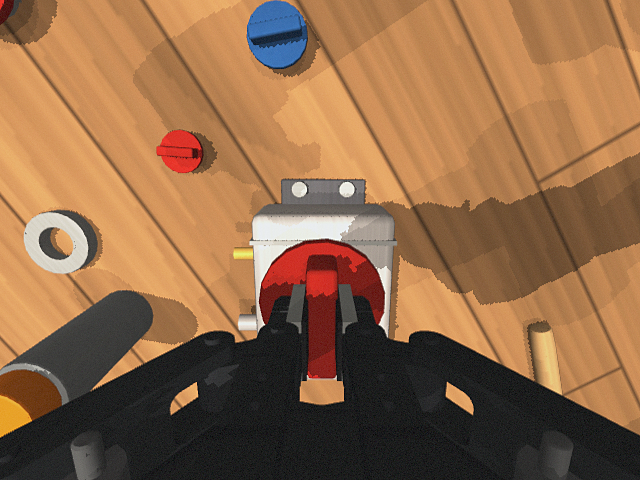

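View pics/e_zoom.png

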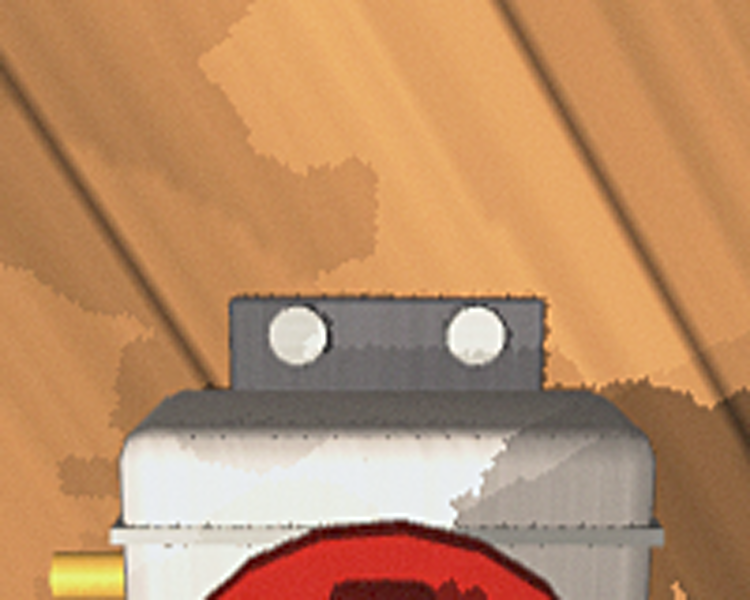

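I had the sign wrong: image up is tool −y, so the cap covers the neck. I'll shift to the other side.

```bash
python3 - <<'E'
from h import *
psi=1.0145+np.pi/2
ty=np.array([np.sin(psi),-np.cos(psi),0])
N=np.array([.5285,.108,.25])
p=N+ty*.075
move_l(list(p),.2); sleep(.3)
f=shot("wrist","f_neck.png")
import pickle; pickle.dump(f,open("neck.pkl","wb"))
for t in ["neck_rim","neck_gap","red_cap_grip"]: print(t,[(np.round(r["centre"],1),round(r["score"],2),onz(f,r["centre"],.12).round(4)) for r in tip_of("wrist",t)])
im=f["img"][60:220,220:420,::-1]; cv2.imwrite("pics/f_zoom.png",cv2.resize(im,None,fx=3.75,fy=3.75,interpolation=cv2.INTER_CUBIC))
s=get_state(); print(s["clock"],s["position"],s["q"])
E
```

```text
neck_rim [(array([320.9, 135.7]), 0.85, array([0.5297, 0.1065, 0.12  ])), (array([42.3, 98.2]), 0.22, array([ 0.6846, -0.0201,  0.12  ]))]
neck_gap [(array([319.2, 162.8]), 0.87, array([0.541 , 0.1222, 0.12  ]))]
red_cap_grip [(array([321.2, 314.1]), 0.86, array([0.6048, 0.2276, 0.12  ]))]
13.1417 [0.56811021 0.1714809  0.25010824] [ 1.68812843e-01  3.96450074e-01 -4.04144856e-02  1.13375647e+00
 -2.02699649e-05 -8.45346366e-01]
```

View pics/f_neck.png

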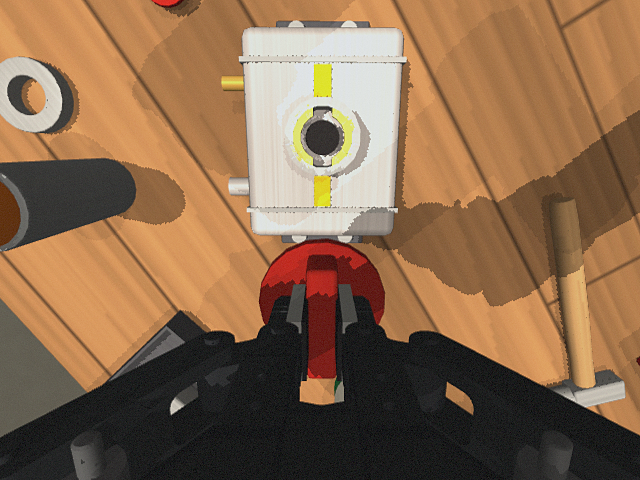

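View pics/f_zoom.png

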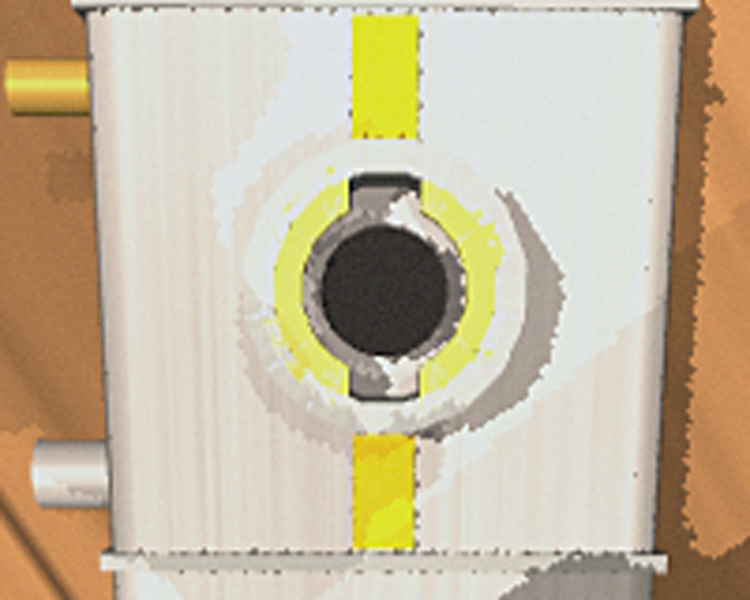

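Here the neck is at (322.6,136.5), with its gaps and strips vertical in the picture, so the angle is right. The cap head's front edge is at row 240. I'll fit the held cap's offset in the tool frame from its outline and compare it with the neck.

```bash
python3 - <<'E'
from h import *
import pickle
from scipy.optimize import least_squares
f=pickle.load(open("neck.pkl","rb"))
Tt=f["M"]@np.linalg.inv(f["T_tool_cam"])
N=onz(f,(322.5,136.4),.12); Nt=np.linalg.inv(Tt)@np.append(N,1)
print("neck",N,"tool",Nt[:3])
# lugs gap ends check +-? 
hsv=cv2.cvtColor(f["img"],cv2.COLOR_RGB2HSV)
red=(((hsv[...,0]<10)|(hsv[...,0]>170))&(hsv[...,1]>150)).astype(np.uint8)
n,l,st,c=cv2.connectedComponentsWithStats(red); k=l[255,290] or l[275,290]; print(st[k])
m=l==k
cols=np.arange(266,380,4); obs=np.array([np.argmax(m[:,x]) for x in cols])
a=np.linspace(0,2*np.pi,361)
def pred(dx,dy,zt):
    out=np.full(640,480.)
    big=np.zeros((480,640),np.uint8)
    pts=[]
    for z in (zt,zt+.008):
        P=np.c_[dx+.028*np.cos(a),dy+.028*np.sin(a),np.full(361,z),np.ones(361)]
        C=(np.linalg.inv(f["T_tool_cam"])@P.T); pts.append(np.c_[f["fx"]*C[0]/C[2]+f["cx"],f["fy"]*C[1]/C[2]+f["cy"]])
    h=cv2.convexHull(np.vstack(pts).astype(np.float32))[:,0]
    top=[]
    up=h[h[:,1]<np.interp(0,[0],[h[:,1].mean()])]; up=up[np.argsort(up[:,0])]
    return np.interp(cols,up[:,0],up[:,1])
for zt in (-.001,.002,.005):
    r=least_squares(lambda v:pred(v[0],v[1],zt)-obs,[0,0],diff_step=1e-3,x_scale=.001); print(zt,r.x,np.sqrt(np.mean(r.fun**2)))
    r=least_squares(lambda v:pred(v[0],v[1],v[2])-obs,[0,0,zt],diff_step=1e-3,x_scale=.001); print("free",r.x,np.sqrt(np.mean(r.fun**2)))
E
```

```text
neck [0.52895191 0.10751931 0.12      ] tool [-0.00041456 -0.07454838  0.13029366]
[ 259  239  126  140 8094]
-0.001 [-0.00113844 -0.00023231] 0.566316325047031
free [-0.00112597  0.00013808  0.00080425] 0.5097747469914758
0.002 [-0.00111607  0.00038077] 0.5410874276898792
free [-0.00112649  0.00012153  0.00072354] 0.5096935663742608
0.005 [-0.00110463  0.00097836] 0.8210490076508777
free [-0.00112711  0.00012776  0.00075174] 0.509692668964134
```

```bash
python3 - <<'E'
from h import *
psi=1.0145+np.pi/2
C=[.5287,.1078]
move_l([*C,.165],.15,rot=down(psi)); sleep(.3)
def rep(m):
    s=get_state(); print(m,s["position"].round(4),s["contact_force"].round(2),s["wrist_torque"].round(2),round(s["finger_gap"],3),round(s["clock"],2))
rep("above")
shot("side","g_side.png"); shot("wrist","g_wrist.png")
print(move_l([*C,.141],.02,until_force=4)); rep("in")
shot("side","g_side2.png")
im=cv2.imread("pics/g_side2.png")[230:330,250:370]; cv2.imwrite("pics/g_s2z.png",cv2.resize(im,None,fx=5,fy=5,interpolation=cv2.INTER_CUBIC))
E
```

```text
above [0.5291 0.1081 0.1654] [-0.34 -1.24 -1.58] [ 0.03  0.   -0.05] 0.115 14.35
False
in [0.5288 0.1078 0.1411] [-0.3   0.45 -0.55] [0.04 0.01 0.01] 0.124 15.8
```

View pics/g_s2z.png

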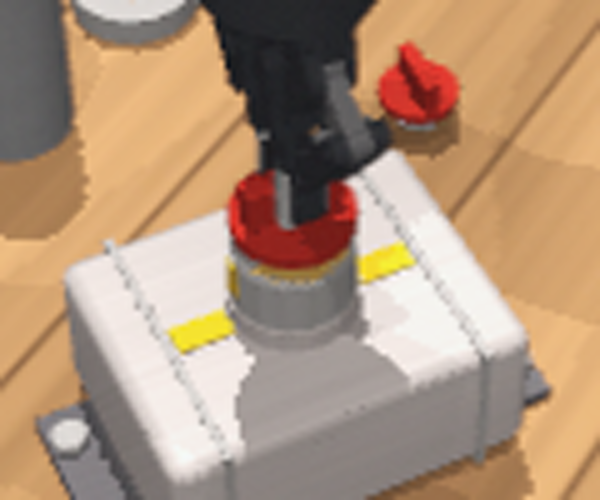

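The picture shows the cap head (zoom ~(292,220)) centred over the neck with a small gap, and the plug went in without side force. Next I press to about 1.5 mm above home.

```bash
python3 - <<'E'
from h import *
psi=1.0145+np.pi/2
C=[.5287,.1078]
def rep(m):
    s=get_state(); print(m,s["position"].round(4),s["contact_force"].round(2),s["wrist_torque"].round(2),round(s["finger_gap"],3),round(s["clock"],2))
for z in (.138,.135,.1315):
    print(move_l([*C,z],.02,until_force=25)); rep(z)
sleep(.3); rep("")
shot("side","h_side.png")
im=cv2.imread("pics/h_side.png")[230:330,250:370]; cv2.imwrite("pics/h_z.png",cv2.resize(im,None,fx=5,fy=5,interpolation=cv2.INTER_CUBIC))
E
```

```text
False
0.138 [0.5292 0.1078 0.1385] [-1.26  0.76  4.43] [0.02 0.04 0.  ] 0.12 16.15
False
0.135 [0.5292 0.1078 0.1357] [-0.77 -0.78  7.7 ] [ 0.01  0.25 -0.02] 0.122 16.45
False
0.1315 [0.5293 0.1078 0.1326] [-1.66 -0.36  8.85] [-0.    0.47  0.04] 0.117 16.77
 [0.5292 0.1078 0.1327] [-2.3  -0.79  9.38] [-0.03  0.47  0.02] 0.121 17.07
```

View pics/h_z.png

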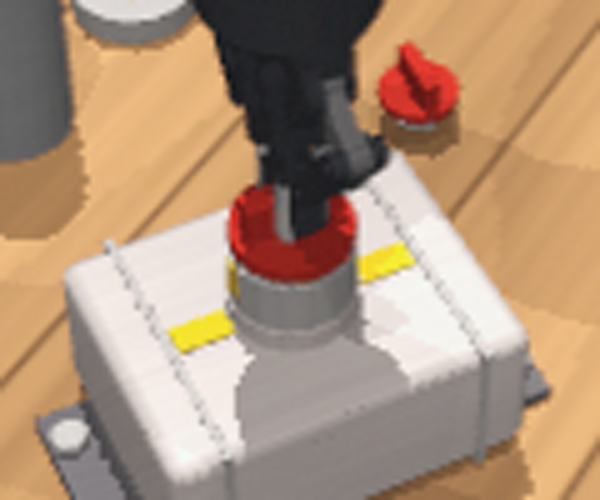

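```bash
python3 - <<'E'
from h import *
psi=1.0145+np.pi/2
C=[.5287,.1078]
def rep(m):
    s=get_state(); print(m,s["position"].round(4),s["contact_force"].round(2),s["wrist_torque"].round(2),round(s["finger_gap"],3),round(s["clock"],2),s["q"][5].round(3)); return s
move_l([*C,.1297],.02,until_force=25); rep("down")
for d in range(10,81,10):
    try: move_l([*C,.1297],.02,rot=down(psi-np.radians(d)))
    except MotionError as e: print(e); break
    s=rep(d)
    if abs(s["wrist_torque"][2])>1.5: break
E
```

```text
down [0.5292 0.1078 0.131 ] [-2.59 -0.1  11.66] [-0.01  0.56 -0.02] 0.116 17.38 -0.95
10 [0.5298 0.1079 0.1312] [-1.6  -0.58 11.  ] [-0.03  0.36 -0.08] 0.121 17.7 -0.775
20 [0.53   0.1079 0.1313] [-1.13  0.1  10.83] [-0.01  0.26 -0.07] 0.119 18.02 -0.601
30 [0.5302 0.1079 0.1314] [-8.700e-01  1.000e-02  1.037e+01] [-0.08  0.22 -0.05] 0.119 18.35 -0.426
40 [0.5303 0.1078 0.1314] [-0.26 -0.27 10.78] [-0.07  0.12 -0.07] 0.119 18.68 -0.252
50 [0.5301 0.1079 0.1314] [-0.92 -0.42 11.42] [-0.    0.26 -0.04] 0.12 19.0 -0.077
60 [0.5299 0.1081 0.1313] [-1.47  1.31 10.85] [ 0.09  0.32 -0.09] 0.12 19.32 0.097
70 [0.53   0.1082 0.1313] [-1.3   0.63 10.46] [ 0.16  0.3  -0.04] 0.119 19.65 0.272
80 [0.5298 0.1084 0.1313] [-0.88  1.95 10.4 ] [ 0.29  0.36 -0.06] 0.124 19.98 0.446
```

The turn runs smoothly. I'll go on to the stop, then press home.

```bash
python3 - <<'E'
from h import *
psi=1.0145+np.pi/2
C=[.5289,.1078]
def rep(m):
    s=get_state(); print(m,s["position"].round(4),s["contact_force"].round(2),s["wrist_torque"].round(2),round(s["finger_gap"],3),round(s["clock"],2),s["q"][5].round(3)); return s
for d in (84,87,89,91,93):
    move_l([*C,.1297],.02,rot=down(psi-np.radians(d))); s=rep(d)
    if abs(s["wrist_torque"][2])>.8: break
for z in (.1285,.1275,.1265,.1255,.1245,.1235):
    r=move_l([*C,z],.02); s=rep(z)
    if s["contact_force"][2]>26: break
sleep(.5); rep("end")
f=shot("side","i_side.png"); shot("wrist","i_wrist.png")
im=cv2.imread("pics/i_side.png")[230:330,250:370]; cv2.imwrite("pics/i_z.png",cv2.resize(im,None,fx=5,fy=5,interpolation=cv2.INTER_CUBIC))
E
```

```text
84 [0.5299 0.1085 0.1313] [-1.63  1.55 12.55] [ 0.36  0.4  -0.04] 0.119 20.23 0.516
87 [0.53   0.1086 0.1313] [-0.86  1.68 10.89] [ 0.35  0.35 -0.08] 0.122 20.48 0.568
89 [0.53   0.1086 0.1313] [-2.32  1.59 10.61] [ 0.4   0.34 -0.06] 0.121 20.73 0.603
91 [0.53   0.1085 0.1313] [-1.65  1.7  11.47] [0.3  0.35 0.16] 0.121 20.98 0.638
93 [0.5301 0.1087 0.1313] [-0.42  2.05  9.97] [0.29 0.35 0.67] 0.118 21.23 0.671
0.1285 [0.5302 0.1087 0.1311] [-3.84  0.66 18.91] [0.25 0.92 0.6 ] 0.12 21.48 0.671
0.1275 [0.5302 0.1087 0.1309] [-5.5   0.69 23.4 ] [0.25 1.35 0.61] 0.121 21.73 0.671
0.1265 [0.5302 0.1087 0.1302] [-6.37  2.22 26.37] [0.24 1.55 0.54] 0.122 21.98 0.671
end [0.5301 0.1087 0.1302] [-6.94  1.72 25.68] [0.19 1.55 0.57] 0.122 22.48 0.671
```

View pics/i_z.png

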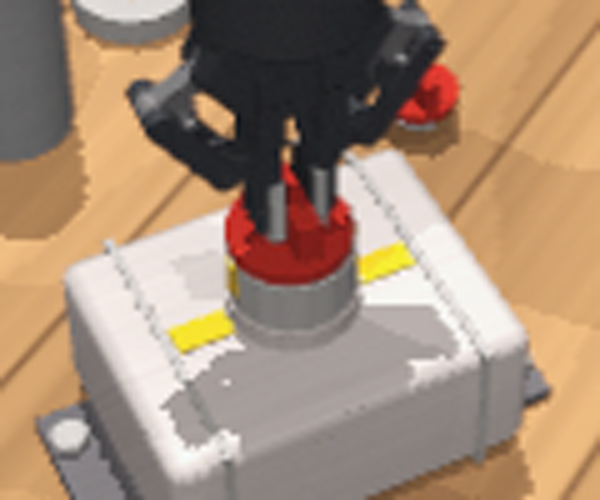

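View pics/i_wrist.png

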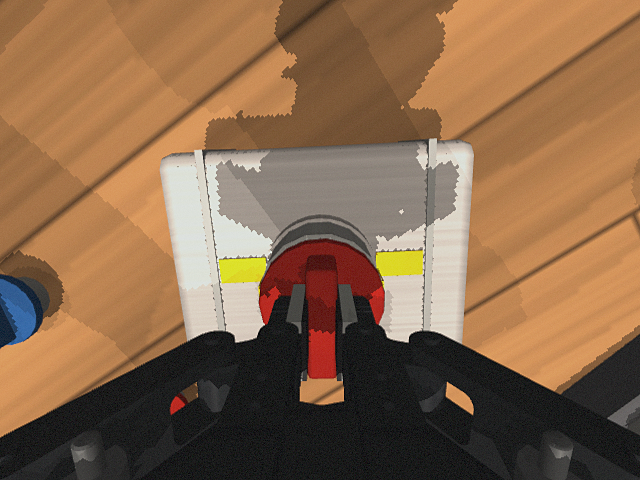

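Turning torque rises from 91°, so the stop is reached. The side picture shows no visible gap between head and neck, with the head at zoom (290,240). There is a side force of −7 N in x, because the TCP has drifted about 1.3 mm in +x. I'll centre it and see how the force responds.

```bash
python3 - <<'E'
from h import *
psi=1.0145+np.pi/2-np.radians(92.5)
def rep(m):
    s=get_state(); T=R.from_rotvec(s["eef_rot"]).as_matrix(); print(m,s["position"].round(4),s["contact_force"].round(2),s["wrist_torque"].round(2),round(s["finger_gap"],3),round(s["clock"],2),"tilt",T[:2,2].round(4)); return s
rep("0")
for x,y,z in [(.5282,.1074,.1265),(.5275,.107,.1265),(.5275,.107,.1255),(.5275,.107,.1245)]:
    move_l([x,y,z],.02,rot=down(psi)); sleep(.2); s=rep((x,y,z))
    if s["contact_force"][2]>38: break
E
```

```text
0 [0.5302 0.1087 0.1302] [-6.25  1.94 26.56] [0.22 1.51 0.61] 0.118 22.57 tilt [0.0044 0.0016]
(0.5282, 0.1074, 0.1265) [0.5301 0.1086 0.1302] [-5.88  2.93 25.08] [0.4  1.23 0.43] 0.117 23.02 tilt [0.0054 0.0024]
(0.5275, 0.107, 0.1265) [0.53   0.1086 0.1302] [-3.93  3.51 23.07] [0.69 0.87 0.4 ] 0.12 23.48 tilt [0.0066 0.0033]
(0.5275, 0.107, 0.1255) [0.5301 0.1086 0.1299] [-4.46  3.65 28.54] [0.58 1.23 0.4 ] 0.122 23.93 tilt [0.0071 0.0033]
(0.5275, 0.107, 0.1245) [0.5301 0.1087 0.1299] [-7.64  2.59 36.  ] [0.52 1.81 0.43] 0.123 24.38 tilt [0.0076 0.0032]
```

```bash
python3 - <<'E'
from h import *
psi=1.0145+np.pi/2-np.radians(92.5)
move_l([.5275,.107,.1251],.02,rot=down(psi)); sleep(.5)
s=get_state(); print(s["position"],s["contact_force"],s["wrist_torque"],s["finger_gap"],s["clock"])
f=shot("wrist","j_wrist.png"); g=shot("side","j_side.png"); t=shot("top","j_top.png")
hsv=cv2.cvtColor(f["img"],cv2.COLOR_RGB2HSV)
red=(((hsv[...,0]<10)|(hsv[...,0]>170))&(hsv[...,1]>150)).astype(np.uint8)
n,l,st,c=cv2.connectedComponentsWithStats(red); k=l[290,275]; print(st[k])
im=cv2.resize(g["img"][225:325,250:370,::-1],None,fx=3.3,fy=3.3,interpolation=cv2.INTER_CUBIC)
im2=cv2.resize(t["img"][205:305,210:330,::-1],None,fx=3.3,fy=3.3,interpolation=cv2.INTER_CUBIC)
cv2.imwrite("pics/j_z.png",np.hstack([im,im2]))
# expected head circle in side view, underside at rim
for z in (.12,.124):
  print([proj(g,[.529,.108,z+.008]).round(1)])
E
```

```text
[0.53013246 0.10865654 0.12994054] [-6.25824062  3.97840875 31.53645756] [0.54513332 1.51286831 0.42594686] 0.11804254726058079 25.125
[ 259  239  125  140 8087]
[array([308.6, 275.4])]
[array([308.6, 274.1])]
```

View pics/j_z.png

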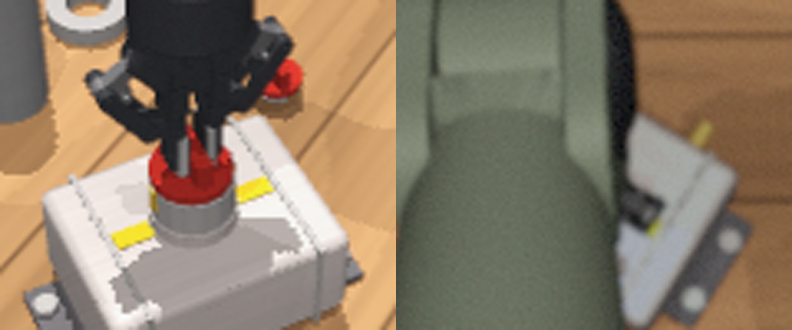

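View pics/j_wrist.png

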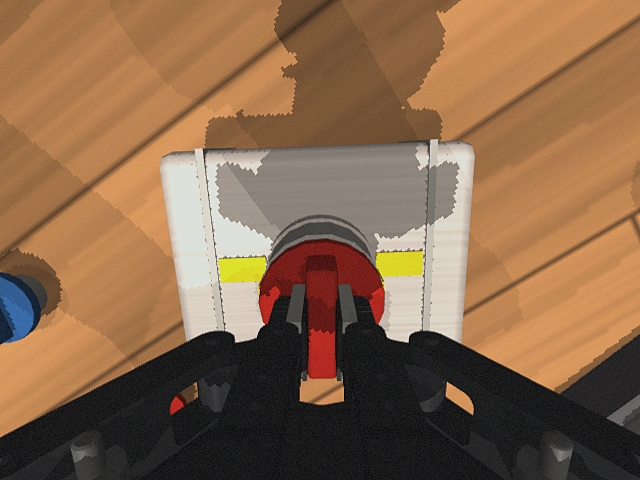

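The cap's outline in the gripper is unchanged (259, 239, 125×140), so it has neither slipped nor tilted. The bar is square to the yellow strips within about 3°. The head sits on the neck, and the push is stiff at 31 N. Signing off.

```bash
python3 - <<'E'
from h import *
s=get_state(); print(s["position"],s["contact_force"],s["finger_gap"],s["clock"])
print(sign_off())
E
```

```text
[0.53011329 0.10866117 0.12993953] [-6.88440581  3.7841389  31.93592156] 0.12253922621072627 25.275
the job is handed in; nothing more can be done
None
```

The middle-sized red cap is in the filler neck, turned clockwise to the stop and pressed home. It was still gripped, with the grip set to 80 N, when I handed the job in at 25.3 s.

**Last checks:**
- **Height:** The TCP stood at z = 0.1299 m, against 0.130 m expected with the head on the rim. Pushing harder raised the force without moving the cap, so it had bottomed out.
- **Push and grip:** The downward push was about 32 N, and the finger opening was unchanged. The cap's outline in the wrist camera was the same as before insertion, so it had not slipped or tilted in the fingers.
- **Turn:** I commanded 92.5°, and the twisting torque began to rise at about 91°. In the wrist picture the bar is square to the yellow strips within about 3°.

**Disagreements:**
- **Side force:** About 7 N of side force remained. Commanding the TCP about 1.4 mm back in x and 0.8 mm in y barely moved it and did not remove the force.
- **Centring:** The TCP ended 1–2 mm from where the camera put the neck centre. That is within the plug's 2 mm clearance and the 4 mm limit.
- **Not checked:** I had no direct reading of the seal's travel. The arm blocked the top camera's view of the cap at the end. I did not re-measure the other objects, but the arm met no unexpected contact near them.

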